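# Check the emergency stop of the compressor test bench

### The job

Check the emergency stop on the bench's control station: press its big three-lobed mushroom button straight in until it latches and take the finger off it so that it stays in, then turn it clockwise (seen from above) by pushing a lobe with the fingertips until the latch lets go and it pops back out, and move clear. Do not press the two small push buttons, and leave the loose things on and around the station where they are.

Things in the scene. Friction and masses are not known exactly. Their poses are not given: they have to be found in the camera images.
- station: grey metal control box with an aluminium top, screwed to the bench: 120 mm (its x) by 300 mm (its y), 55 mm high. Origin at the centre of its underside. On its top stand the stop unit near one end and the button block near the other (either way round, 100 mm from its centre)
- stop_unit: the stop button's fixed mount on top of the box: a 70 by 70 mm, 3 mm thick steel plate with a collar 34 mm across that ends 14 mm above the box. Origin on the box's top, on the axis of the mushroom button; z up
- stop_top (a point): centre of the black mushroom button's top, on its axis, moving and turning with it (z up; 46 mm above the box's top when out, 38 mm latched in). The button's underside is 22 mm below this point. Its core is round, 52 mm across, with a low domed top whose middle 16 mm are flat; three equal lobes stand out from it 120 degrees apart, one of them along this point's +x
- lobe (a point): centre of the rounded end of one of the three equal lobes, 36 mm from the button's axis, half-way up the lobe. Each lobe is a radial bar 16 mm wide and 16 mm high, level with the button's underside, its end 44 mm from the axis. The gaps between lobes are open; only the 3 mm plate and the 14 mm high collar are below
- stop (a joint): how far the mushroom button is pressed in, 0 (out) to 0.008 m (fully in). Snap action: about 4 N starts it, from 0.0045 m on it snaps in by itself and stays latched until it is turned; a shorter press springs back out
- stop_twist (a joint): turn of the mushroom button clockwise seen from above, 0 to 0.9 rad, sprung back to 0 (0.015 to 0.04 N m) when nothing holds it. When latched, the first 0.22 rad are free, then a cam lifts the button (up to about 0.07 N m), and at about 0.65 rad the latch lets go and it pops out by itself
- button_a (a joint): first small push button on the button block (18 mm across, top 25 mm above the box), 0 (out) to 0.005 m; not to be pressed
- button_b (a joint): second small push button, the same as the first, 35 mm beside it; not to be pressed
- button_block: 60 by 70 mm, 6 mm thick steel plate on top of the box, carrying the two push buttons; origin at the centre of its underside
- tin_cup: loose steel cup, 76 mm across the mouth, 90 mm high, in front of the box; origin at the centre of its underside
- flux_jar: loose jar 48 mm across, 50 mm high, in front of the box; origin at the centre of its underside
- wrench: loose wrench lying behind the box; origin at its underside, near mid-length
- return_bend: loose U of 16 mm copper tube, about 120 by 66 mm, lying behind the box; origin at its underside
- screwdriver: loose screwdriver lying beside one end of the box; origin at its underside, near mid-length
- tape_roll: loose roll, 90 mm across, 24 mm high, lying beside the other end of the box; origin at the centre of its underside
- union: loose brass pipe union 30 mm across, 36 mm high, standing on the middle of the box's top; origin at the centre of its underside

How it is judged:
By the outcome, as a careful person would: the job done as asked, in the order asked, and still so for the second after the job is handed in, with the robot touching nothing.
It also fails if it takes over 45 s, if anything falls off the work surface, if the arm or the gripper's body presses on something with over 40 N, if the wrist force passes 120 N, or if a joint passes its speed limit or range.

### The arm

A 6-joint arm with a two-finger parallel gripper is mounted at the origin on the work surface. World frame = base frame: x ahead of the robot, y to its left, z up, the work surface at z = 0. Lengths are in m, angles in rad, forces in N, time in s.
With the tool pointing down it reaches from about 0.325 to 0.775 m from the base axis. Payload 9.3 kg.
Tool frame: the origin (TCP) lies between the finger pads; the fingertips stand 22 mm ahead of it and the grasp point (between the pads) lies 3 mm ahead of it; z points along the fingers, y is the direction in which the jaws open and shut (so a half turn about z gives the same grasp; the last joint's range is limited). The gripper opens to 85 mm and grips with 20 to 120 N. Pads are 22 mm wide; open, the fingers measure 114 mm over their backs; the gripper's body (76 mm by 85 mm) begins 54 mm behind the grasp point. The pads swing forward as they close: fully open they stand 13 mm farther back than shut.
Start: joints at [-1.295, 0.259, 0.021, 1.334, 0, 1.418], TCP at [0.229, -0.5, 0.253] pointing down, gripper open.
Joint ranges: [-3.04, 3.04], [-0.91, 1.82], [-1.04, 1.36], [-1.92, 1.95], [-1.52, 1.45], [-3.14, 3.14]. Speed limits (rad/s): [2.22, 2.22, 2.79, 3.14, 3.14, 3.14].

### API

Orientations are given as a rotation vector (axis times angle).
In Python, from rig import * gives the robot as it stands.
- The arm moves only by the tool carry_out, never from a script. Its argument "plan" is a list of rows, each an object of numbers: "grip": the closure, from -1 (fully open) to 1 (shut); "x", "y", "z": the shift along the tool's x, y, z in mm; "yaw": the turn about the tool's z in degrees. In form: [{"grip": .., "x": .., "y": .., "z": .., "yaw": ..}, ...]. A call has 1 to 5 rows; each row shifts and turns the pose as measured when the row begins, along the tool's axes as they then stand; what a row does not reach is not made up. A row lasts 1/10 s, in which the tool goes at most 50 mm and 8.59 degrees, less where a joint would pass 70% of its speed; a pose out of reach is approached as far as the arm can. A call with a gripper value outside its range is refused whole. The fingers move at their own pace and stop on an object; "squeeze" is the grip in N (left out, the last holds). Time passes only in rows, so rows that do not move let the fingers close. It gives the time, the measured TCP pose, the force and the opening at its end, in the units of the state.
- state(): the state, without advancing time (a new reading comes with each control period).
- get_image(name): name is "scene" or "top" or "wrist"; returns a dict with "frame" (400x640x3 uint8, red, green, blue), "fx", "fy", "cx", "cy" (pixels), "R" (3x3) and "t" (3): a world point X has camera coordinates R X + t. Camera axes: x right, y down, z forward; pixel columns grow to the right and rows downward; lengths in m; the calibration is good to about 2 mm. The wrist camera is an equidistant fisheye: a pixel r from the principal point sees the ray r / f radians off the axis. A picture is of the moment at which its call begins. There is no depth.
- hand_in(): hands the job in, once; it reports no verdict.
The state is a dict: "t": time; "qpos": joint angles; "qd": joint speeds; "effort": joint torques, N m; "tcp_pos": TCP position; "tcp_rot": TCP orientation; "wrist_force": force on the tool from outside, world axes, zero at the start; "moment": the same for the moment, N m; "finger_gap": opening from 0.0 (shut) to 1.0 (fully open).
Only numpy, scipy, OpenCV 4.12 (cv2) and the standard library are available. Lean on these libraries where they do the work, as an engineer would, in place of code of your own. Each camera call takes 0.05 s, during which the arm holds its last target. There are 200 camera calls.

## Working session

There is one attempt and no reset: what is moved stays moved. The work goes in short steps, Python scripts to look and compute and a tool call to move; the robot and the scene stay as the last step left them, time stands still between calls to the robot, and variables do not carry over. Pictures are saved under pics/ and viewed, about 8 in all and at most 12, crops included, and the job is handed in when it is done.

Besides the shell and the picture viewer there is one more tool, called by a JSON object that holds its "op" and its "data". carry_out: Moves the arm, as the interface text tells. Its arguments: {"type":"object","properties":{"plan":{"type":"array","items":{"type":"object","properties":{"grip":{"type":"number"},"x":{"type":"number"},"y":{"type":"number"},"z":{"type":"number"},"yaw":{"type":"number"}}}},"squeeze":{"type":"number"}},"required":["plan"]}

```bash
mkdir -p pics; python3 - <<'E'
from rig import *
import cv2,numpy as np
s=state();print({k:np.round(s[k],3) for k in s})
ims=[]
for n in("top","scene"):
    d=get_image(n);cv2.imwrite(f"pics/{n}0.png",d["frame"][:,:,::-1]);print(n,d["fx"],d["fy"],d["cx"],d["cy"],np.round(d["R"],4).tolist(),np.round(d["t"],4))
E
```

```text
{'t': np.float64(0.0), 'qpos': array([-1.295,  0.259,  0.021,  1.334, -0.   ,  1.418]), 'qd': array([-0.001,  0.   , -0.001,  0.001,  0.   ,  0.001]), 'effort': array([ 0.0000e+00, -5.5565e+01,  3.4452e+01,  1.4000e-02, -0.0000e+00,
       -0.0000e+00]), 'tcp_pos': array([ 0.229, -0.5  ,  0.253]), 'tcp_rot': array([-3.068, -0.668,  0.   ]), 'wrist_force': array([0.34 , 0.351, 0.249]), 'moment': array([ 0.009, -0.009, -0.049]), 'finger_gap': np.float64(1.002)}
top 452.18143640195564 452.18143640195564 323.43045993848864 208.06301746345406 [[-0.0015, -1.0, -0.0045], [-0.992, 0.002, -0.126], [0.126, 0.0043, -0.992]] [0.0492 0.5711 1.1569]
scene 395.03548916643246 395.03548916643246 322.01669744043016 198.27812227356313 [[0.8764, 0.4815, -0.0052], [0.3147, -0.5809, -0.7506], [-0.3645, 0.6562, -0.6607]] [-0.5129 -0.0967  0.9895]
```

View pics/top0.png

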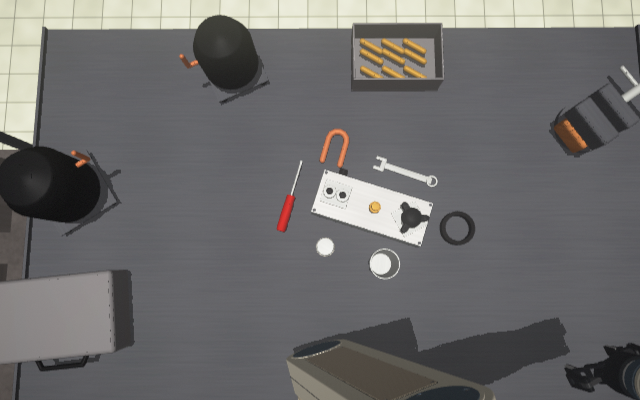

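View pics/scene0.png

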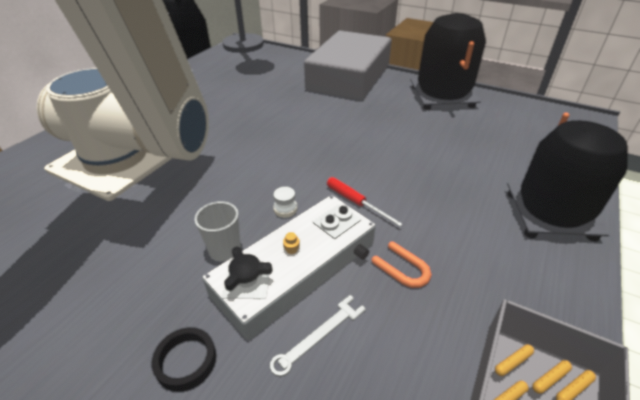

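The top view shows the stop button at about (411,216), the union at (375,207), the small buttons at (330,191) and (343,195), and the tape roll at (457,228). Next I measure the button's axis and lobes.

```bash
cat > h.py <<'E'
from rig import *
import cv2,numpy as np
def ray(d,px,z):
    px=np.atleast_2d(px).astype(float)
    c=np.c_[(px[:,0]-d["cx"])/d["fx"],(px[:,1]-d["cy"])/d["fy"],np.ones(len(px))]
    R=np.array(d["R"]);o=-R.T@np.array(d["t"]);w=c@R
    return o+w*((z-o[2])/w[:,2])[:,None]
def proj(d,X):
    c=np.array(d["R"])@np.array(X)+d["t"];return np.array([d["cx"]+d["fx"]*c[0]/c[2],d["cy"]+d["fy"]*c[1]/c[2]])
def trefoil(d,p0,z,r=32,k=4,thr=70):
    x0,y0=np.array(p0)-r
    g=cv2.resize(cv2.cvtColor(d["frame"],cv2.COLOR_RGB2GRAY)[y0:y0+2*r,x0:x0+2*r],None,fx=k,fy=k,interpolation=cv2.INTER_CUBIC)
    m=(g<thr).astype(np.uint8)
    n,l,st,ce=cv2.connectedComponentsWithStats(m)
    i=l[r*k,r*k];m=(l==i).astype(np.uint8)
    c=max(cv2.findContours(m,0,cv2.CHAIN_APPROX_NONE)[0],key=cv2.contourArea)[:,0]
    P=ray(d,(c+.5)/k-.5+[x0,y0],z)[:,:2]
    (cx,cy),R=cv2.minEnclosingCircle((P*1000).astype(np.float32))
    ctr=np.array([cx,cy])/1000
    v=P-ctr;rad=np.hypot(*v.T);a=np.degrees(np.arctan2(v[:,1],v[:,0]))
    ph=np.angle(np.mean(np.exp(3j*np.radians(a[rad>.036]))))/3
    prof=[(b,round(1000*rad[(abs((a-b+180)%360-180)<6)].max(initial=0),0)) for b in range(-180,180,12)]
    return ctr,R,np.degrees(ph)%120,prof,g
E
python3 - <<'E'
from h import *
d=get_image("top")
c,R,ph,prof,g=trefoil(d,(411,216),.095)
print(c,R,ph,prof)
cv2.imwrite("pics/crop.png",cv2.resize(d["frame"][150:270,300:480,::-1],None,fx=4,fy=4,interpolation=cv2.INTER_CUBIC))
# box top face
hsv=cv2.cvtColor(d["frame"],cv2.COLOR_RGB2HSV);m=((hsv[...,2]>150)&(hsv[...,1]<50)).astype(np.uint8)
m[:165]=0;m[248:]=0;m[:,:308]=0;m[:,438:]=0
m=cv2.morphologyEx(m,cv2.MORPH_OPEN,np.ones((5,5)))
cs=max(cv2.findContours(m,0,2)[0],key=cv2.contourArea)
P=ray(d,cv2.convexHull(cs)[:,0],.055)[:,:2]
print("box",cv2.minAreaRect((P*1000).astype(np.float32)))
print("union",ray(d,(375,207),.08),"stop flat",ray(d,(411,216),.09))
for n,p,z in(("tape",(457,228),.02),("cup",(384,263),.09),("wr",(433,181),.005)):print(n,ray(d,p,z))
E
```

```text
[ 0.53872095 -0.17181883] 43.107337951660156 26.633630335467583 [(-180, np.float64(22.0)), (-168, np.float64(22.0)), (-156, np.float64(22.0)), (-144, np.float64(21.0)), (-132, np.float64(22.0)), (-120, np.float64(22.0)), (-108, np.float64(31.0)), (-96, np.float64(42.0)), (-84, np.float64(43.0)), (-72, np.float64(31.0)), (-60, np.float64(25.0)), (-48, np.float64(25.0)), (-36, np.float64(25.0)), (-24, np.float64(25.0)), (-12, np.float64(25.0)), (0, np.float64(25.0)), (12, np.float64(38.0)), (24, np.float64(43.0)), (36, np.float64(42.0)), (48, np.float64(35.0)), (60, np.float64(26.0)), (72, np.float64(26.0)), (84, np.float64(26.0)), (96, np.float64(26.0)), (108, np.float64(25.0)), (120, np.float64(25.0)), (132, np.float64(41.0)), (144, np.float64(43.0)), (156, np.float64(37.0)), (168, np.float64(23.0))]
box ((571.7362060546875, -77.2490234375), (296.40228271484375, 118.08479309082031), 72.22972106933594)
union [[ 0.56806269 -0.08304227  0.08      ]] stop flat [[ 0.54379819 -0.17192116  0.09      ]]
tape [[ 0.51911278 -0.30649727  0.02      ]]
cup [[ 0.42675162 -0.10201602  0.09      ]]
wr [[ 0.64888127 -0.25049606  0.005     ]]
```

View pics/crop.png

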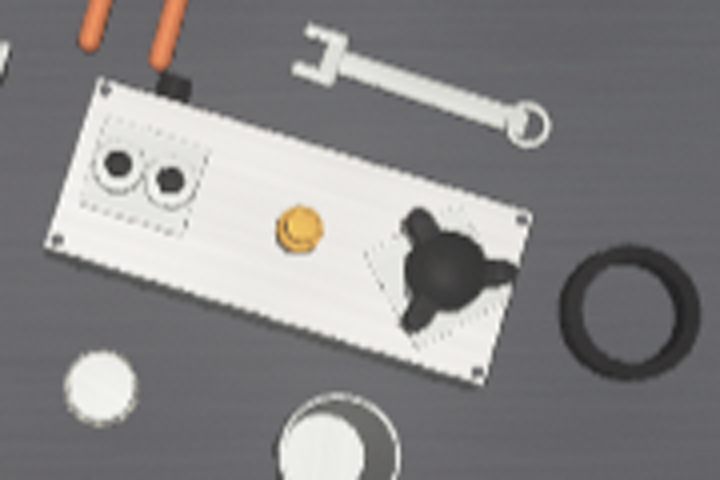

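Lobes are at about 27°, 147° and -93°, and the axis is near (0.540, -0.172). In the crop, the gaps are clear of the union. Now moving over the button with the fingers shut.

{"op": "carry_out", "data": {"plan": [{"grip":1,"x":42,"y":-17,"z":0,"yaw":0},{"grip":1,"x":42,"y":-17,"z":0,"yaw":0},{"grip":1,"x":42,"y":-17,"z":0,"yaw":0},{"grip":1,"x":42,"y":-17,"z":0,"yaw":0},{"grip":1,"x":42,"y":-17,"z":0,"yaw":0}], "squeeze": 30}}

```text
t: 0.65
tcp_pos: [0.3856, -0.3346, 0.2505]
tcp_rot: [-3.07, -0.652, 0.002]
wrist_force: [0.3, -0.4, -0.4]
finger_gap: 0.146
```

{"op": "carry_out", "data": {"plan": [{"grip":1,"x":42,"y":-17,"z":0,"yaw":0},{"grip":1,"x":42,"y":-17,"z":0,"yaw":0},{"grip":1,"x":42,"y":-17,"z":0,"yaw":0},{"grip":1,"x":42,"y":-17,"z":0,"yaw":0},{"grip":1,"x":0,"y":0,"z":0,"yaw":0}]}}

```text
t: 1.15
tcp_pos: [0.518, -0.1938, 0.2498]
tcp_rot: [-3.067, -0.658, 0.002]
wrist_force: [-0.7, -0.1, -0.6]
finger_gap: 0.002
```

{"op": "carry_out", "data": {"plan": [{"grip":1,"x":29,"y":-11,"z":0,"yaw":0},{"grip":1,"x":0,"y":0,"z":40,"yaw":0},{"grip":1,"x":0,"y":0,"z":40,"yaw":0},{"grip":1,"x":0,"y":0,"z":25,"yaw":0},{"grip":1,"x":0,"y":0,"z":0,"yaw":0}]}}

```text
t: 1.65
tcp_pos: [0.5411, -0.1699, 0.1415]
tcp_rot: [-3.067, -0.665, 0.002]
wrist_force: [0.6, 0.1, 0.3]
finger_gap: -0.0
```

```bash
python3 - <<'E'
from h import *
s=state();print(s["tcp_pos"],s["tcp_rot"],s["wrist_force"])
d=get_image("scene");a=d["frame"][200:330,170:330,::-1]
print("axis top px",proj(d,[.540,-.172,.101])-[170,200],"tip",proj(d,s["tcp_pos"]-[0,0,.022])-[170,200])
w=get_image("wrist");print(w["fx"],w["cx"],w["cy"],np.round(w["R"],3).tolist(),w["t"])
A=cv2.resize(a,(492,400),interpolation=cv2.INTER_CUBIC)
cv2.imwrite("pics/p1.png",np.hstack([A,w["frame"][:,180:480,::-1]]))
E
```

```text
[ 0.54107483 -0.16987415  0.14150172] [-3.06695858e+00 -6.64502670e-01  1.86148319e-03] [0.634969   0.12532315 0.2863678 ]
axis top px [72.75507054 60.98179691] tip [72.50396323 52.44624215]
309.70691628693146 322.3784284255489 198.88278851491 [[0.413, -0.911, -0.001], [-0.874, -0.397, 0.279], [-0.255, -0.114, -0.96]] [-0.37808052  0.40010621  0.39187552]
```

View pics/p1.png

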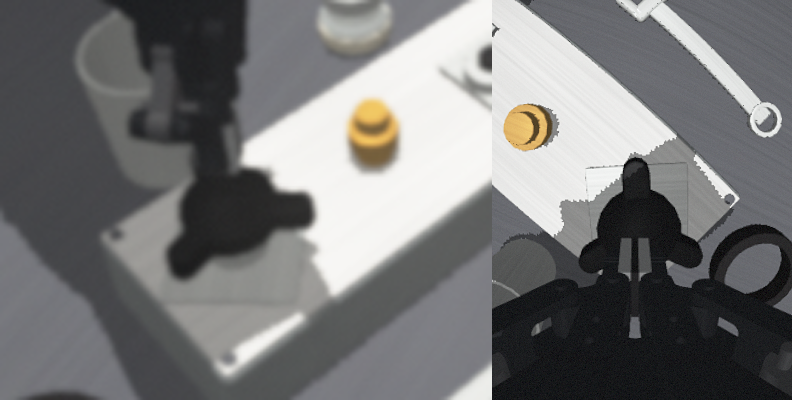

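The wrist view shows the shut fingers over the button's centre, with one lobe along tool x at wrist-image (637,175). Pressing now.

{"op": "carry_out", "data": {"plan": [{"grip":1,"z":15},{"grip":1,"z":3},{"grip":1,"z":3},{"grip":1,"z":2},{"grip":1,"z":0}]}}

```text
validation failed for argument at $.pl...
```

{"op": "carry_out", "data": {"plan": [{"grip":1,"x":0,"y":0,"z":15,"yaw":0},{"grip":1,"x":0,"y":0,"z":3,"yaw":0},{"grip":1,"x":0,"y":0,"z":3,"yaw":0},{"grip":1,"x":0,"y":0,"z":2,"yaw":0},{"grip":1,"x":0,"y":0,"z":0,"yaw":0}]}}

```text
t: 2.25
tcp_pos: [0.5454, -0.1734, 0.129]
tcp_rot: [3.065, 0.661, 0.017]
wrist_force: [0.7, -0.2, -0.1]
finger_gap: -0.002
```

```bash
python3 - <<'E'
from h import *
for i in range(3):
    s=state();print(s["t"],np.round(s["tcp_pos"],4),np.round(s["tcp_rot"],3),np.round(s["wrist_force"],1),np.round(s["qpos"],4),np.round(s["qd"],3)); get_image("scene")
E
```

```text
2.25 [ 0.5454 -0.1734  0.129 ] [3.065 0.661 0.017] [ 0.7 -0.2 -0.1] [-4.5530e-01  3.5150e-01 -1.7020e-01  1.0366e+00  1.9000e-03  2.2614e+00] [-0.002 -0.012  0.014  0.011 -0.001  0.   ]
2.3 [ 0.5455 -0.1734  0.1291] [3.065 0.661 0.018] [ 0.7  0.4 -0.2] [-4.5520e-01  3.5140e-01 -1.7000e-01  1.0366e+00  1.9000e-03  2.2614e+00] [ 0.002  0.    -0.003 -0.002  0.001  0.   ]
2.35 [ 0.5454 -0.1733  0.1289] [3.065 0.661 0.017] [ 0.  -1.1  0.3] [-4.5520e-01  3.5150e-01 -1.7020e-01  1.0365e+00  1.9000e-03  2.2614e+00] [ 0.     0.004 -0.006 -0.002  0.    -0.001]
```

No contact yet (force about 0, tip about 6 mm above the top). Small rows fall short and drift, so I re-centre and continue.

{"op": "carry_out", "data": {"plan": [{"grip":1,"x":-4,"y":-4,"z":0,"yaw":0},{"grip":1,"x":0,"y":0,"z":0,"yaw":0}]}}

```text
t: 2.6
tcp_pos: [0.5396, -0.171, 0.1289]
tcp_rot: [3.065, 0.662, 0.017]
wrist_force: [0.4, -0.3, 0.6]
finger_gap: -0.001
```

{"op": "carry_out", "data": {"plan": [{"grip":1,"x":0,"y":0,"z":6,"yaw":0}]}}

```text
t: 2.7
tcp_pos: [0.54, -0.1711, 0.1234]
tcp_rot: [3.064, 0.661, 0.019]
wrist_force: [0.3, 0.4, -0.3]
finger_gap: -0.003
```

{"op": "carry_out", "data": {"plan": [{"grip":1,"x":0,"y":0,"z":4,"yaw":0}]}}

```text
t: 2.8
tcp_pos: [0.54, -0.1712, 0.1191]
tcp_rot: [3.064, 0.661, 0.019]
wrist_force: [0.1, -0.1, 0.7]
finger_gap: -0.0
```

{"op": "carry_out", "data": {"plan": [{"grip":1,"x":0,"y":0,"z":4,"yaw":0}]}}

```text
t: 2.9
tcp_pos: [0.54, -0.1711, 0.1147]
tcp_rot: [3.064, 0.661, 0.019]
wrist_force: [-3.2, 0.9, 22.1]
finger_gap: 0.003
```

22 N at tip z of about 0.093, so the button is fully in. Lifting off and looking.

{"op": "carry_out", "data": {"plan": [{"grip":1,"x":0,"y":0,"z":-10,"yaw":0},{"grip":1,"x":0,"y":0,"z":-30,"yaw":0},{"grip":1,"x":0,"y":0,"z":0,"yaw":0}]}}

```text
t: 3.2
tcp_pos: [0.5391, -0.1707, 0.1546]
tcp_rot: [3.066, 0.662, 0.015]
wrist_force: [0.4, 0.4, 0.9]
finger_gap: -0.001
```

```bash
python3 - <<'E'
from h import *
s=state();print(s["tcp_pos"],s["tcp_rot"],s["wrist_force"])
d=get_image("scene");x0,y0=200,220
a=cv2.resize(d["frame"][220:310,200:310,::-1],None,fx=4.5,fy=4.5,interpolation=cv2.INTER_CUBIC)
w=get_image("wrist")
cv2.imwrite("pics/p2.png",np.hstack([cv2.resize(a,(489,400)),w["frame"][:,180:480,::-1]]))
p=cv2.imread("pics/scene0.png")[220:310,200:310]
g0=cv2.cvtColor(p,6);g1=cv2.cvtColor(d["frame"][220:310,200:310,::-1].copy(),6)
# lobe pushing right (toward union): vertical extent below/above at the lobe columns
for c in (58,62,66):print(c,np.where(g0[:,c]<60)[0][[0,-1]],np.where(g1[:,c]<60)[0][[0,-1]])
E
```

```text
[ 0.53906823 -0.17074717  0.15464714] [3.06562447 0.66180612 0.01539171] [0.37068348 0.38417148 0.91780058]
58 [43 54] [45 57]
62 [45 52] [47 56]
66 [49 52] [47 56]
```

View pics/p2.png

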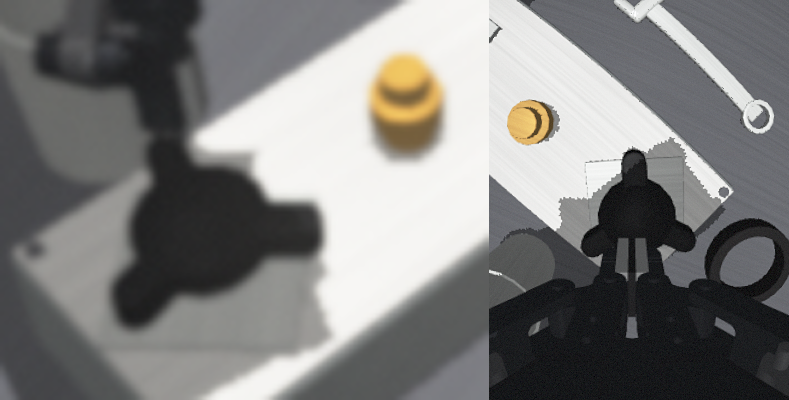

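Latched: the lobe facing the union sits about 3 px lower in the scene view (≈8 mm), with the finger off. Now going beside it, into the 87° gap, turning the tool so its x is radial.

{"op": "carry_out", "data": {"plan": [{"grip":1,"x":20,"y":-36,"z":0,"yaw":0},{"grip":1,"x":0,"y":0,"z":0,"yaw":-8},{"grip":1,"x":0,"y":0,"z":0,"yaw":-8},{"grip":1,"x":0,"y":0,"z":0,"yaw":-8},{"grip":1,"x":0,"y":0,"z":0,"yaw":-8}]}}

```text
t: 3.8
tcp_pos: [0.5397, -0.1269, 0.1474]
tcp_rot: [-2.757, -1.505, -0.002]
wrist_force: [-0.0, -0.0, -0.1]
finger_gap: 0.001
```

{"op": "carry_out", "data": {"plan": [{"grip":1,"x":0,"y":0,"z":0,"yaw":-8},{"grip":1,"x":0,"y":0,"z":0,"yaw":-8},{"grip":1,"x":0,"y":0,"z":0,"yaw":-8},{"grip":1,"x":0,"y":0,"z":0,"yaw":-6},{"grip":1,"x":0,"y":0,"z":0,"yaw":0}]}}

```text
t: 4.3
tcp_pos: [0.5377, -0.1258, 0.1427]
tcp_rot: [-2.241, -2.192, 0.002]
wrist_force: [0.7, 0.3, -0.6]
finger_gap: 0.001
```

```bash
cat >> h.py <<'E'
from scipy.spatial.transform import Rotation as Ro
def go(target=None,th=None):
    s=state();M=Ro.from_rotvec(s["tcp_rot"]).as_matrix();a=np.degrees(np.arctan2(M[1,0],M[0,0]))
    v=s["tcp_pos"][:2]-[.540,-.172]
    print("t",round(s["t"],2),"pos",np.round(s["tcp_pos"],4),"xang",round(a,1),"tilt",np.round(M[:2,2],3),"polar",round(1000*np.hypot(*v),1),np.round(np.degrees(np.arctan2(v[1],v[0])),1),"F",np.round(s["wrist_force"],1))
    if target is not None:print("tool shift mm",np.round(1000*M.T@(np.array(target)-s["tcp_pos"]),1))
E
python3 -c "
from h import *
go([.5422,-.130,.125])"
```

```text
t 4.3 pos [ 0.5377 -0.1258  0.1427] xang 88.7 tilt [-0.006  0.004] polar 46.2 92.9 F [ 0.7  0.3 -0.6]
tool shift mm [-4.1  4.7 17.6]
```

{"op": "carry_out", "data": {"plan": [{"grip":1,"x":-4,"y":5,"z":0,"yaw":0},{"grip":1,"x":0,"y":0,"z":16,"yaw":0},{"grip":1,"x":0,"y":0,"z":0,"yaw":0}]}}

```text
t: 4.6
tcp_pos: [0.5428, -0.1303, 0.1252]
tcp_rot: [-2.249, -2.181, 0.003]
wrist_force: [-0.0, -0.2, -0.5]
finger_gap: -0.002
```

```bash
python3 -c "
from h import *
go([.5422,-.130,.0945])
w=get_image('wrist');cv2.imwrite('pics/p3.png',cv2.resize(w['frame'][100:320,190:470,::-1],None,fx=2.4,fy=2.4))"
```

```text
t 4.6 pos [ 0.5428 -0.1303  0.1252] xang 88.2 tilt [-0.007  0.004] polar 41.7 86.1 F [-0.  -0.2 -0.5]
tool shift mm [ 0.2 -0.4 30.7]
```

View pics/p3.png

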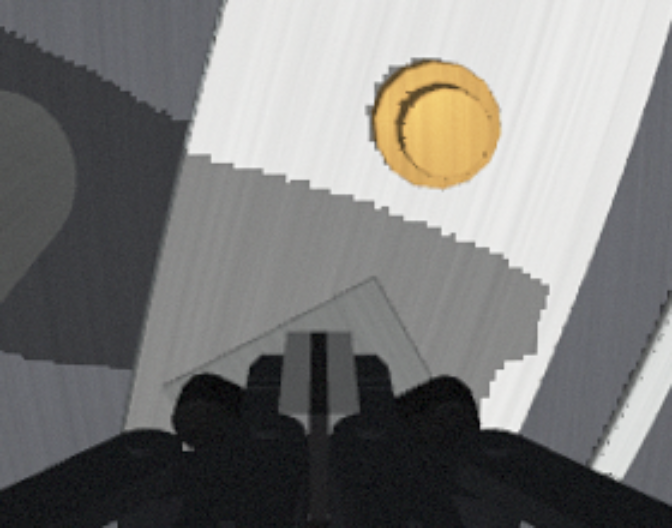

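Fingers are centred between the two lobes (crop (208,410) and (440,405)), clear of the union. Lowering.

{"op": "carry_out", "data": {"plan": [{"grip":1,"x":1,"y":0,"z":12,"yaw":0},{"grip":1,"x":0,"y":0,"z":6,"yaw":0}]}}

```text
t: 4.85
tcp_pos: [0.5443, -0.13, 0.1087]
tcp_rot: [-2.254, -2.182, 0.001]
wrist_force: [-0.7, 0.2, 0.1]
finger_gap: -0.001
```

```bash
python3 -c "
from h import *
go([.5422,-.129,.0945])"
```

```text
t 4.85 pos [ 0.5443 -0.13    0.1087] xang 88.1 tilt [-0.003  0.003] polar 42.2 84.1 F [-0.7  0.2  0.1]
tool shift mm [ 0.9 -2.1 14.2]
```

{"op": "carry_out", "data": {"plan": [{"grip":1,"x":1,"y":-1,"z":8,"yaw":0},{"grip":1,"x":0,"y":0,"z":6,"yaw":0}]}}

```text
t: 5.05
tcp_pos: [0.5433, -0.1288, 0.0937]
tcp_rot: [-2.255, -2.181, 0.001]
wrist_force: [0.2, 0.2, -0.4]
finger_gap: -0.0
```

{"op": "carry_out", "data": {"plan": [{"grip":1,"x":0,"y":4.5,"z":0,"yaw":6},{"grip":1,"x":0,"y":4.5,"z":0,"yaw":6}]}}

```text
t: 5.25
tcp_pos: [0.5514, -0.1292, 0.0921]
tcp_rot: [-2.474, -1.926, 0.003]
wrist_force: [-0.4, -0.7, -0.3]
finger_gap: 0.0
```

```bash
python3 -c "
from h import *
go([.5422,-.129,.0945])"
```

```text
t 5.25 pos [ 0.5514 -0.1292  0.0921] xang 75.8 tilt [-0.005  0.003] polar 44.3 75.0 F [-0.4 -0.7 -0.3]
tool shift mm [-2.  -9.  -2.4]
```

{"op": "carry_out", "data": {"plan": [{"grip":1,"x":-1,"y":4.5,"z":-2,"yaw":6},{"grip":1,"x":-1,"y":4.5,"z":-0.5,"yaw":6},{"grip":1,"x":-0.5,"y":4.5,"z":-0.5,"yaw":6}]}}

```text
t: 5.55
tcp_pos: [0.5634, -0.136, 0.0938]
tcp_rot: [-2.755, -1.497, 0.005]
wrist_force: [0.0, 0.3, -0.3]
finger_gap: -0.001
```

```bash
python3 -c "
from h import *
go([.5422,-.129,.0945])"
```

```text
t 5.55 pos [ 0.5634 -0.136   0.0938] xang 57.0 tilt [-0.006  0.004] polar 42.9 57.0 F [ 0.   0.3 -0.3]
tool shift mm [ -5.6 -21.6  -0.5]
```

Contact should be close. Continuing along the arc, watching the force.

{"op": "carry_out", "data": {"plan": [{"grip":1,"x":-0.7,"y":4.5,"z":-0.5,"yaw":6},{"grip":1,"x":-0.7,"y":4.5,"z":-0.5,"yaw":6}]}}

```text
t: 5.75
tcp_pos: [0.57, -0.1421, 0.0941]
tcp_rot: [-2.901, -1.188, 0.006]
wrist_force: [-0.5, 1.4, -0.8]
finger_gap: 0.002
```

{"op": "carry_out", "data": {"plan": [{"grip":1,"x":-0.5,"y":4.5,"z":-0.5,"yaw":6}]}}

```text
t: 5.85
tcp_pos: [0.573, -0.1454, 0.0942]
tcp_rot: [-2.961, -1.028, 0.007]
wrist_force: [0.2, 2.2, 1.6]
finger_gap: 0.004
```

{"op": "carry_out", "data": {"plan": [{"grip":1,"x":-0.5,"y":4.5,"z":-0.5,"yaw":6}]}}

```text
t: 5.95
tcp_pos: [0.5755, -0.149, 0.0944]
tcp_rot: [-3.012, -0.865, 0.007]
wrist_force: [-0.5, 0.7, 1.7]
finger_gap: 0.0
```

```bash
python3 -c "
from h import *
go([.5422,-.129,.0945])
d=get_image('top');c=trefoil(d,(411,216),.087)
w=get_image('wrist')
cv2.imwrite('pics/p4.png',np.hstack([cv2.resize(d['frame'][180:250,375:445,::-1],(400,400)),w['frame'][:,180:480,::-1]]))"
```

```text
t 5.95 pos [ 0.5755 -0.149   0.0944] xang 32.1 tilt [-0.006  0.006] polar 42.3 32.9 F [-0.5  0.7  1.7]
tool shift mm [-17.7 -34.6   0.3]
```

View pics/p4.png

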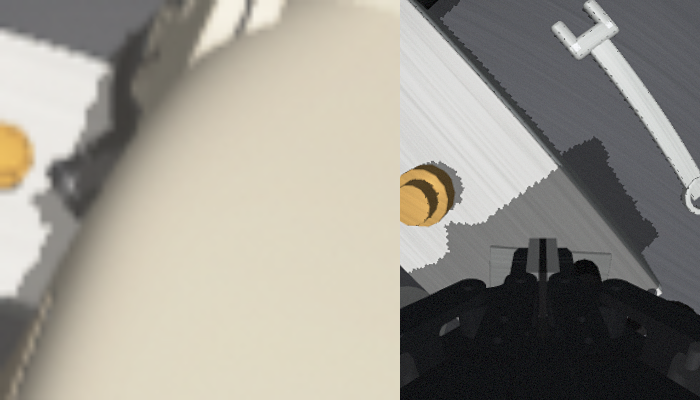

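The wrist view shows the lobe against the finger's right side at (585,268) and turning with it; the force is light. Continuing.

{"op": "carry_out", "data": {"plan": [{"grip":1,"x":-0.5,"y":4.5,"z":-0.5,"yaw":6}]}}

```text
t: 6.15
tcp_pos: [0.5774, -0.1528, 0.0947]
tcp_rot: [-3.051, -0.715, 0.007]
wrist_force: [0.6, 1.5, 1.8]
finger_gap: -0.001
```

{"op": "carry_out", "data": {"plan": [{"grip":1,"x":-0.5,"y":4,"z":-0.5,"yaw":5}]}}

```text
t: 6.25
tcp_pos: [0.5788, -0.1564, 0.0951]
tcp_rot: [-3.08, -0.581, 0.008]
wrist_force: [0.4, 1.8, 1.1]
finger_gap: -0.0
```

```bash
python3 -c "
from h import *
go()
d=get_image('scene');w=get_image('wrist')
cv2.imwrite('pics/p5.png',np.hstack([cv2.resize(d['frame'][220:310,200:310,::-1],(489,400),interpolation=2),w['frame'][:,180:480,::-1]]))"
```

```text
t 6.25 pos [ 0.5788 -0.1564  0.0951] xang 21.4 tilt [-0.006  0.007] polar 41.8 21.9 F [0.4 1.8 1.1]
```

View pics/p5.png

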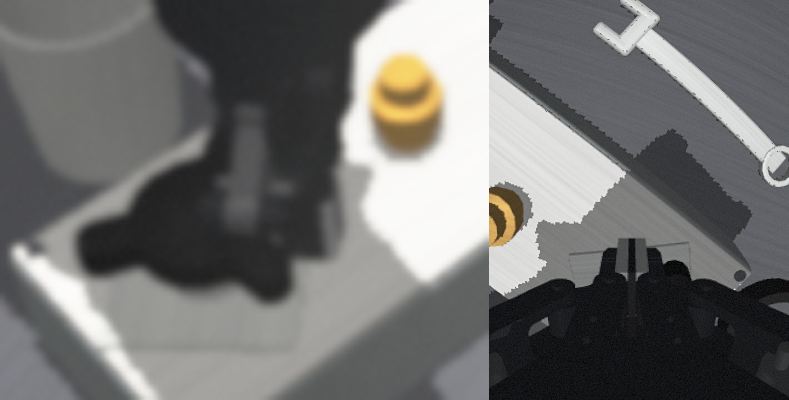

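The scene crop shows the turned lobes ending near (95,250) and (275,285). I check the turn angle against the release angle.

```bash
python3 -c "
from h import *
d=get_image('scene');s=110/489
for p in((95,250),(275,282)):
  px=np.array(p)*s+[200,220]
  for z in(.079,.087):
    v=ray(d,px,z)[0,:2]-[.540,-.172];print(p,z,round(1000*np.hypot(*v),1),round(np.degrees(np.arctan2(v[1],v[0])),1))"
```

```text
(95, 250) 0.079 36.8 -131.8
(95, 250) 0.087 37.0 -121.4
(275, 282) 0.079 40.1 -12.0
(275, 282) 0.087 45.3 -16.5
```

The lobes are about 39° round and look consistent only with the low height, so it is probably just at release. Pushing a little further in small steps.

{"op": "carry_out", "data": {"plan": [{"grip":1,"x":-0.3,"y":3,"z":0,"yaw":4}]}}

```text
t: 6.5
tcp_pos: [0.5794, -0.1589, 0.095]
tcp_rot: [-3.096, -0.486, 0.008]
wrist_force: [0.3, 1.1, 1.6]
finger_gap: -0.001
```

{"op": "carry_out", "data": {"plan": [{"grip":1,"x":-0.3,"y":3,"z":0,"yaw":4}]}}

```text
t: 6.6
tcp_pos: [0.58, -0.1615, 0.0949]
tcp_rot: [-3.111, -0.381, 0.008]
wrist_force: [0.6, 0.5, -1.2]
finger_gap: -0.001
```

```bash
python3 -c "
from h import *
go()
d=get_image('scene')
cv2.imwrite('pics/p6.png',cv2.resize(d['frame'][220:310,200:310,::-1],(489,400),interpolation=2))"
```

```text
t 6.6 pos [ 0.58   -0.1615  0.0949] xang 14.0 tilt [-0.006  0.007] polar 41.3 14.7 F [ 0.6  0.5 -1.2]
```

View pics/p6.png

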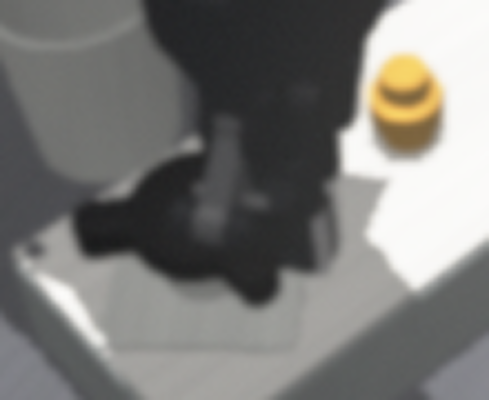

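It popped out: there is now a gap and the collar visible under the button at (205,290), and the left lobe is higher (y≈230 vs 250). Backing off along the arc.

{"op": "carry_out", "data": {"plan": [{"grip":1,"x":0,"y":-4.5,"z":0,"yaw":-6},{"grip":1,"x":0,"y":-4.5,"z":0,"yaw":-6},{"grip":1,"x":0,"y":-4.5,"z":0,"yaw":-6},{"grip":1,"x":0,"y":-4.5,"z":0,"yaw":-6}]}}

```text
t: 7.05
tcp_pos: [0.5717, -0.1445, 0.0942]
tcp_rot: [-2.947, -1.061, 0.008]
wrist_force: [-1.1, -0.0, -0.2]
finger_gap: -0.005
```

```bash
python3 -c "
from h import *
go()"
```

```text
t 7.05 pos [ 0.5717 -0.1445  0.0942] xang 39.6 tilt [-0.008  0.007] polar 41.9 40.9 F [-1.1 -0.  -0.2]
```

{"op": "carry_out", "data": {"plan": [{"grip":1,"x":0,"y":-4.5,"z":-0.5,"yaw":-6},{"grip":1,"x":0,"y":-4.5,"z":-0.5,"yaw":-6},{"grip":1,"x":0,"y":-4.5,"z":-0.5,"yaw":-6},{"grip":1,"x":0,"y":-4.5,"z":-0.5,"yaw":-6},{"grip":1,"x":0,"y":-4.5,"z":-0.5,"yaw":-6}]}}

```text
t: 7.55
tcp_pos: [0.5517, -0.1292, 0.096]
tcp_rot: [-2.525, -1.849, 0.008]
wrist_force: [-0.8, -0.1, 0.5]
finger_gap: -0.002
```

```bash
python3 -c "
from h import *
go()"
```

```text
t 7.55 pos [ 0.5517 -0.1292  0.096 ] xang 72.4 tilt [-0.011  0.007] polar 44.4 74.8 F [-0.8 -0.1  0.5]
```

{"op": "carry_out", "data": {"plan": [{"grip":1,"x":0,"y":-6,"z":0,"yaw":-8},{"grip":1,"x":0,"y":0,"z":-12,"yaw":0},{"grip":1,"x":0,"y":0,"z":-25,"yaw":0},{"grip":1,"x":0,"y":0,"z":-45,"yaw":0},{"grip":1,"x":0,"y":0,"z":-45,"yaw":0}]}}

```text
t: 8.05
tcp_pos: [0.5437, -0.1264, 0.2231]
tcp_rot: [-2.368, -2.03, 0.017]
wrist_force: [1.6, 0.3, -0.3]
finger_gap: -0.002
```

{"op": "carry_out", "data": {"plan": [{"grip":1,"x":0,"y":0,"z":-30,"yaw":0},{"grip":1,"x":-45,"y":-10,"z":0,"yaw":0},{"grip":1,"x":-45,"y":-10,"z":0,"yaw":0},{"grip":1,"x":-45,"y":-10,"z":0,"yaw":0},{"grip":1,"x":-45,"y":-10,"z":0,"yaw":0}]}}

```text
t: 8.55
tcp_pos: [0.4796, -0.2992, 0.2676]
tcp_rot: [-2.377, -2.046, 0.007]
wrist_force: [1.2, -0.1, 0.9]
finger_gap: -0.001
```

{"op": "carry_out", "data": {"plan": [{"grip":1,"x":-45,"y":-15,"z":0,"yaw":0},{"grip":1,"x":-45,"y":-15,"z":0,"yaw":0},{"grip":1,"x":-45,"y":-15,"z":0,"yaw":0},{"grip":1,"x":0,"y":0,"z":0,"yaw":0}]}}

```text
t: 8.95
tcp_pos: [0.4094, -0.4353, 0.2714]
tcp_rot: [-2.39, -2.037, 0.01]
wrist_force: [0.5, 0.5, -0.6]
finger_gap: 0.001
```

```bash
python3 -c "
from h import *
go()
d=get_image('scene');p=cv2.imread('pics/scene0.png')
T=get_image('top');t0=cv2.imread('pics/top0.png')
c,R,ph,_,_=trefoil(T,(411,216),.095);print(c,R,ph)
f=lambda a:cv2.resize(a[205:325,170:330],(400,300),interpolation=2)
g=lambda a:cv2.resize(a[120:290,260:490],(400,296),interpolation=2)
cv2.imwrite('pics/p7.png',np.vstack([np.hstack([f(p),f(d['frame'][...,::-1])]),np.hstack([g(t0),g(T['frame'][...,::-1])])]))"
```

```text
t 8.95 pos [ 0.4094 -0.4353  0.2714] xang 80.9 tilt [-0.005 -0.003] polar 294.0 -116.4 F [ 0.5  0.5 -0.6]
[ 0.53872095 -0.17181883] 43.107337951660156 26.745921271669847
```

View pics/p7.png

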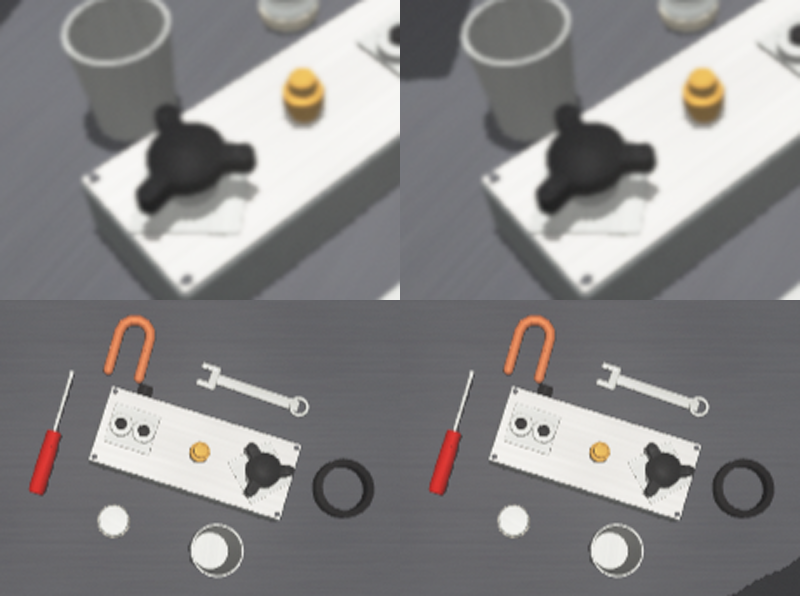

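Before (left) and after (right) match: the button is out and turned back to 27°, and nothing loose has moved. Handing in.

```bash
python3 -c "
from rig import *
print(hand_in())"
```

```text
the job is handed in; nothing more can be done
None
```

The emergency stop check is done and handed in. I pressed the button straight in until it latched and lifted the fingers off. I then pushed one lobe clockwise with the shut fingertips until the button popped out, backed off and moved clear. The robot's clock read about 9 s at the end.

**What the checks showed**
- **Latched:** the press reached 22 N with the fingertips about 8 mm down. With the fingers off, the button stayed about 3 px lower in the scene view, which is about 8 mm.
- **Released:** the pop-out was visible in the scene view while the lobe was still held turned.
- **Final state:** the before and after pictures match. The button is out, with its lobes at 26.7° against 26.6° at the start, and nothing loose has visibly moved. The wrist force is about zero.

**What disagreed**
- **First press attempt:** the first press move stopped about 10 mm short and drifted about 5 mm sideways without reading any contact force. I re-centred before the real press.
- **Pop-out angle:** the button had not clearly popped at an estimated 39° of turn, slightly past the stated release angle of about 37°. About 8° more of finger travel released it.

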